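Empty a milled housing and show it to the inspection camera

ROBOT

A 6-joint arm with a two-finger parallel gripper is mounted at the origin on a cart in front of the work surface, level with it; the furniture and walls round the work are solid. World frame = base frame: x ahead of the robot, y to its left, z up, the work surface at z = 0. Lengths are in m, angles in rad, forces in N, time in s.
With the tool pointing down it reaches from about 0.35 to 0.775 m from the base axis. Payload 5.5 kg.
Tool frame: the origin (TCP) lies between the finger pads; the fingertips stand 11 mm ahead of it and the grasp point (between the pads) lies 8 mm behind it (tips_ahead is the distance from the TCP to the fingertips, in m); z points along the fingers, y is the line along which they close (so a half turn about z gives the same grasp; the last joint's range is limited). The gripper opens to 85 mm and grips with 20 to 120 N. Pads are 22 mm wide; open, the fingers measure 114 mm over their backs; the gripper's body (76 mm by 85 mm) begins 54 mm behind the grasp point. The pads swing forward as they close: fully open they stand 13 mm farther back than shut.
Start: joints at [-1.479, 0.313, 0.046, 1.304, 0, 1.431], TCP at [0.132, -0.56, 0.242] pointing down, gripper open.
Joint ranges: [-2.76, 2.76], [-0.86, 1.69], [-1.03, 1.26], [-2.2, 2.34], [-1.47, 1.5], [-3.14, 3.14]. Speed limits (rad/s): [2.57, 2.57, 3.14, 3.14, 3.14, 3.14].

INTERFACE

Orientations are given as a unit quaternion [w, x, y, z].
In Python, from workcell import * gives the robot as it stands. The module is installed in compiled form; this text tells all that it offers.
- The arm moves only by the tool jog_arm, never from a script. Its argument "moves" is a list of rows, each an object with "fingers": the closure, from 0 (fully open) to 1 (shut); "slide": the shift along the tool's x, y, z in mm, a list of three; "angular": the turn, a rotation vector about the tool's x, y, z in degrees, a list of three. A call has 1 to 10 rows; each row is the pose to reach, as a shift and turn from the pose commanded when the call began, along the tool's axes at that moment; what a row does not reach only later rows make up. A row lasts 1/12 s, in which the tool goes at most 41.7 mm and 7.16 degrees, less where a joint would pass 70% of its speed; a pose out of reach is approached as far as the arm can. A call with a gripper value outside its range is refused whole. The fingers move at their own pace and stop on an object; "squeeze" is the grip in N (left out, the last holds). Time passes only in rows, so rows that repeat a pose let the fingers close. It gives the time, the measured TCP pose, the force, the opening and the grip force at its end, in the units of the state.
- get_state(): the state, without advancing time (a new reading comes with each control period).
- read_camera(name): name is "side" or "top" or "wrist"; returns a dict with "color" (480x640x3 uint8, red, green, blue), "fovy" (degrees; the focal length in pixels is half the picture's height over the tangent of half this angle, whatever the lens; pixels are square), "cx", "cy" (the principal point, pixels), "D" ([k1, k2, p1, p2, k3] as OpenCV has them; the pictures are not rectified), "world_from_camera" (4x4, takes a point from camera to world coordinates); the wrist camera has in their place "tool_from_camera" (4x4, takes a point from camera to tool coordinates, whose origin is the TCP and whose axes are the flange's). Camera axes: x right, y down, z forward; pixel columns grow to the right and rows downward; lengths in m; the calibration is good to about 2 mm. A picture is of the moment at which its call begins: read the wrist's pose just before it. There is no depth.
- hand_in(): hands the job in; it is judged then, once.
Trained networks look in a picture, given as the dict that the camera call returned (one of the last four; its "shot" number tells which), for a name from the list of things; names that differ only in an ending like _2 or _b are one class to them, and where a whole thing is asked for, a point or a joint stands for the part that bears it (a point fixed in the world has none). Each returns a list of dicts, best first, with "p" (0 to 1); they miss things now and then, are a little off and sometimes report something else, mostly with a low value. They report only what shows in the picture. A call takes as long as a camera call.
- look_for(target, picture): "point" ([column, row] in pixels, amid what is visible of it).
- tip_of(target, picture): "point" ([column, row] in pixels: a listed point, or the origin of a listed thing).
The state is a dict: "clock": time; "joint_pos": joint angles; "qvel": joint speeds; "tau": joint torques, N m; "tcp_pos": TCP position; "orientation": TCP orientation; "wrist_force": force on the tool from outside, world axes, zero at the start; "ft_torque": the same for the moment, N m; "finger_gap": finger opening in m; "grip_force": force on a finger pad.
Only numpy, scipy, OpenCV 4.12 (cv2) and the standard library are available. Lean on these libraries where they do the work, as an engineer would, in place of code of your own. Each camera call takes 0.05 s, during which the arm holds its last target. There are 200 camera calls.

TASK

Pick up the milled aluminium housing by its upright lug with the three loose steel slugs still lying in its channel, and tip it over the scrap bin so that all the slugs slide out into the bin. Then hold the housing up to the inspection camera: right way up and level, its open end squarely facing the lens and the middle of that open end on the lens axis, 80 mm in front of the glass. Finish while holding it there still in the gripper; do not touch the camera, and do not disturb the loose things lying round the work.

Things in the scene. Friction and masses are not known exactly. Their poses are not given: they have to be found in the camera images.
- housing: milled aluminium housing, about 200 g, loose: a channel 110 mm long (its x) and 60 mm wide (its y), floor 6 mm thick, two side walls 6 mm thick rising to 22 mm, channel 48 mm wide inside. Origin: centre of the underside; z up. The channel is open at the +x end and closed at the -x end by an upright lug. Its inside is smooth: slugs begin to slide at a tilt of 15 to 25 degrees.
- housing_lug (a point): point to grasp, in the upright lug at the closed end of the housing, axes as the housing's; it lies at (-48, 0, 48) mm in the housing's frame. The lug is a flat plate 14 mm thick along the housing's x (grasp it across this), 36 mm wide along y, its top 62 mm above the underside; above 23 mm nothing else of the housing stands near it, and the slugs reach to 18 mm.
- housing_mouth (a point): middle of the open end of the channel, axes as the housing's (x points out of the open end); it lies at (55, 0, 11) mm in the housing's frame.
- scrap_bin: open square steel bin fixed to the bench, 120 x 120 mm and 50 mm high, 112 mm square inside with a 4 mm floor. Origin: centre of the underside. Its position varies, its sides stay along x and y.
- slug_a_center (a point): one of three alike plain steel slugs, upright discs 16 mm across and 12 mm high, 18 g, which at the start stand flat and loose on the channel floor of the housing, this one nearest the lug. This point is its centre.
- slug_b_center (a point): one of three alike plain steel slugs, upright discs 16 mm across and 12 mm high, 18 g, which at the start stand flat and loose on the channel floor of the housing, this one in the middle. This point is its centre.
- slug_c_center (a point): one of three alike plain steel slugs, upright discs 16 mm across and 12 mm high, 18 g, which at the start stand flat and loose on the channel floor of the housing, this one nearest the open end. This point is its centre.
- camera: grey inspection camera with a black lens on a fixed stand, foot 90 x 80 mm, 212 mm high in all. Origin: on the bench, below the camera. The lens looks level along the camera's -x, which points towards the robot and is turned up to 17 degrees either way; the lens axis lies 190 mm above the bench.
- focus (a point): the point in the air on the lens axis, 80 mm in front of the lens glass and 190 mm above the bench, at (-133, 0, 190) mm in the camera's frame, where the middle of the housing's open end is to be held. Axes as the camera's: its x points towards the lens, so the housing's x must point along it.
- abrasive_block: green rubber block, 30 x 62 x 16 mm, loose, to be left alone; origin at the centre of the underside.
- movement_holder: small round steel clamping holder, 38 x 48 x 22 mm, loose, to be left alone; origin near the centre of the underside.
- brass_blank: flat brass stock piece, 32 x 50 x 10 mm, loose, to be left alone; origin at the centre of the underside.

How it is judged:
On the way, in this order (a step that is already met when the one before it is completed fails the run):
1. the housing is lifted in the gripper, at least 30 mm up, with all three slugs still in its channel (contact force between housing and the fingers above 2 N and height (world z) of housing_lug above 0.085 m and x of slug_a_center in the frame of housing between -0.045 and 0.06 m and y of slug_a_center in the frame of housing between -0.03 and 0.03 m and z of slug_a_center in the frame of housing between 0 and 0.03 m and x of slug_b_center in the frame of housing between -0.045 and 0.06 m and y of slug_b_center in the frame of housing between -0.03 and 0.03 m and z of slug_b_center in the frame of housing between 0 and 0.03 m and x of slug_c_center in the frame of housing between -0.045 and 0.06 m and y of slug_c_center in the frame of housing between -0.03 and 0.03 m and z of slug_c_center in the frame of housing between 0 and 0.03 m), for 0.1 s.
2. the held housing is tipped by more than 13 degrees (contact force between housing and the fingers above 2 N and angle between housing's own z axis and vertical above 0.23 rad).
3. all three slugs lie in the scrap bin while the housing is held (contact force between housing and the fingers above 2 N and x of slug_a_center in the frame of scrap_bin between -0.06 and 0.06 m and y of slug_a_center in the frame of scrap_bin between -0.06 and 0.06 m and z of slug_a_center in the frame of scrap_bin between 0 and 0.045 m and x of slug_b_center in the frame of scrap_bin between -0.06 and 0.06 m and y of slug_b_center in the frame of scrap_bin between -0.06 and 0.06 m and z of slug_b_center in the frame of scrap_bin between 0 and 0.045 m and x of slug_c_center in the frame of scrap_bin between -0.06 and 0.06 m and y of slug_c_center in the frame of scrap_bin between -0.06 and 0.06 m and z of slug_c_center in the frame of scrap_bin between 0 and 0.045 m), for 0.2 s.
At the end, for the whole second after the job is handed in: the gripper holds the housing in the air, at rest (under 20 mm/s), the middle of its open end within 18 mm of the focus point, the housing level and right way up within 8 degrees, its open end facing the lens within 8 degrees, touching no camera, and all three slugs lie in the scrap bin (all of step 3 and distance between housing_mouth and focus below 0.018 m and angle between housing's own z axis and vertical below 0.14 rad and angle between the x axis of housing and the x axis of focus, either way round below 0.14 rad and x of housing_lug in the frame of focus below -0.05 m and linear speed of housing below 0.02 m/s and angular speed of housing below 0.15 rad/s and contact force between housing and camera below 0.2 N); the arm keeps its last pose, push and grip.
It fails at once if the camera is touched (more than 1 N) (contact force between camera and anything else above 1 N).
It fails at once if the abrasive block is moved by more than 20 mm (distance of abrasive_block from where it was at the start of the episode above 0.02 m).
It fails at once if the clamping holder is moved by more than 20 mm (distance of movement_holder from where it was at the start of the episode above 0.02 m).
It fails at once if the brass piece is moved by more than 20 mm (distance of brass_blank from where it was at the start of the episode above 0.02 m).
It also fails if it takes over 45 s, if anything falls off the work surface, if the arm or the gripper's body presses on something with over 40 N, if the wrist force passes 120 N, or if a joint passes its speed limit or range.

## Working session

There is one attempt and no reset: what is moved stays moved. The work goes in short steps, Python scripts to look and compute and a tool call to move; the robot and the scene stay as the last step left them, time stands still between calls to the robot, and variables do not carry over. Pictures are saved under pics/ and viewed, at most 10 in all, crops included, and the job is handed in when it is done.

Besides the shell and the picture viewer there is one more tool, called in YAML: its name, and indented under it one key for each argument. jog_arm: Moves the arm, as the interface text tells. Its arguments: {"type":"object","properties":{"moves":{"type":"array","items":{"type":"object","properties":{"fingers":{"type":"number"},"slide":{"type":"array","items":{"type":"number"}},"angular":{"type":"array","items":{"type":"number"}}}}},"squeeze":{"type":"number"}},"required":["moves"]}

```bash
mkdir -p pics; cat > h.py <<'E'
from workcell import *
import numpy as np, cv2
from scipy.spatial.transform import Rotation as R
def K(p):
    f=240/np.tan(np.radians(p["fovy"])/2); return np.array([[f,0,p["cx"]],[0,f,p["cy"]],[0,0,1.]])
def wfc(p,s=None):
    if "world_from_camera" in p: return np.array(p["world_from_camera"])
    T=np.eye(4); T[:3,:3]=R.from_quat(s["orientation"],scalar_first=True).as_matrix(); T[:3,3]=s["tcp_pos"]
    return T@np.array(p["tool_from_camera"])
def ray(p,uv,T):
    q=cv2.undistortPoints(np.array([[uv]],float),K(p),np.array(p["D"],float))[0,0]
    d=T[:3,:3]@np.array([q[0],q[1],1]); return T[:3,3],d/np.linalg.norm(d)
def atz(p,uv,T,z):
    o,d=ray(p,uv,T); return o+d*(z-o[2])/d[2]
def tri(rays):
    A=np.zeros((3,3));b=np.zeros(3)
    for o,d in rays:
        M=np.eye(3)-np.outer(d,d);A+=M;b+=M@o
    x=np.linalg.solve(A,b); return x,[np.linalg.norm((np.eye(3)-np.outer(d,d))@(x-o)) for o,d in rays]
def proj(p,X,T):
    Ti=np.linalg.inv(T); r=cv2.Rodrigues(Ti[:3,:3])[0]
    return cv2.projectPoints(np.atleast_2d(X).astype(float),r,Ti[:3,3],K(p),np.array(p["D"],float))[0][:,0]
E
cat > a.py <<'E'
from h import *
s=get_state();print(s)
N=["housing","housing_lug","housing_mouth","scrap_bin","slug_a_center","camera","focus","abrasive_block","movement_holder","brass_blank"]
Z={"housing":0,"housing_lug":.048,"housing_mouth":.011,"slug_a_center":.012,"focus":.19}
P={}
for c in ["top","side"]:
    p=read_camera(c);P[c]=p;cv2.imwrite(f"pics/{c}0.png",p["color"][:,:,::-1])
    print(c,np.round(wfc(p),3).tolist(),p["fovy"])
    for n in N:
        t=tip_of(n,p)[:3];print(n,[(np.round(x["point"]).tolist(),round(x["p"],2),np.round(atz(p,x["point"],wfc(p),Z.get(n,0)),3).tolist()) for x in t])
E
python3 a.py
```

```text
{'clock': 0.0, 'joint_pos': array([-1.47860469e+00,  3.14015089e-01,  4.49785665e-02,  1.30356680e+00,
        1.13324743e-05,  1.43115950e+00]), 'qvel': array([-0.00172727, -0.00177919, -0.00052129,  0.00022183, -0.00048823,
        0.00157276]), 'tau': array([-1.05632858e-03, -4.80627823e+01,  2.98532599e+01,  1.93080615e-02,
       -5.19060677e-05, -2.32548530e-06]), 'tcp_pos': array([ 0.13203946, -0.55914458,  0.2414003 ]), 'orientation': array([-9.03110552e-04,  9.93289059e-01,  1.15654781e-01,  2.70959795e-05]), 'wrist_force': array([0.46835786, 1.00204632, 1.13632919]), 'ft_torque': array([ 0.00546288, -0.01259042, -0.03412031]), 'grip_force': 0.0, 'finger_gap': 0.08556957417721424}
top [[0.02, -0.986, 0.165, 0.337], [-1.0, -0.021, -0.003, 0.022], [0.006, -0.165, -0.986, 1.341], [0.0, 0.0, 0.0, 1.0]] 52.05552302377365
housing [([260.0, 244.0], 0.6, [0.523, 0.202, 0.0])]
housing_lug [([240.0, 245.0], 0.75, [0.513, 0.248, 0.048])]
housing_mouth [([276.0, 246.0], 0.62, [0.519, 0.157, 0.011])]
scrap_bin [([392.0, 274.0], 0.61, [0.448, -0.162, 0.0])]
slug_a_center [([250.0, 251.0],
[... 338 characters left out ...]
 0.0, 1.0]] 47.10776543592417
housing [([315.0, 251.0], 0.76, [0.519, 0.211, 0.0])]
housing_lug [([312.0, 231.0], 0.94, [0.51, 0.236, 0.048])]
housing_mouth [([314.0, 262.0], 0.79, [0.521, 0.143, 0.011])]
scrap_bin [([267.0, 352.0], 0.98, [0.44, -0.179, 0.0]), ([313.0, 228.0], 0.69, [0.506, 0.333, 0.0])]
slug_a_center [([312.0, 246.0], 0.41, [0.509, 0.22, 0.012])]
camera [([387.0, 296.0], 0.79, [0.701, 0.022, 0.0])]
focus []
abrasive_block [([280.0, 219.0], 0.61, [0.405, 0.379, 0.0]), ([266.0, 349.0], 0.57, [0.438, -0.17, 0.0])]
movement_holder [([262.0, 306.0], 0.7, [0.409, -0.029, 0.0]), ([317.0, 257.0], 0.35, [0.527, 0.185, 0.0])]
brass_blank [([235.0, 411.0], 0.62, [0.402, -0.338, 0.0])]
```

View pics/top0.png

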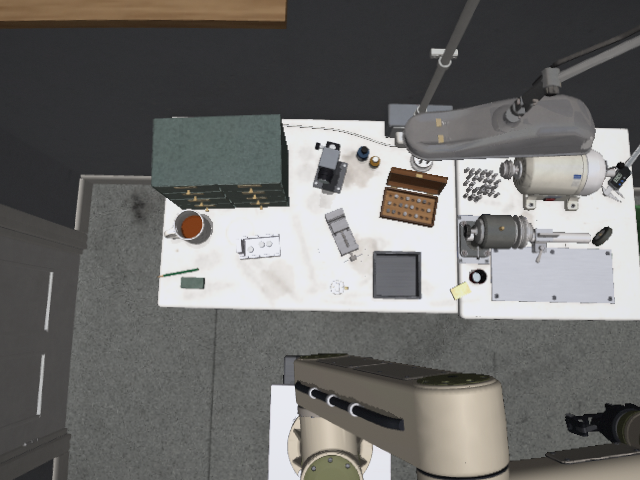

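View pics/side0.png

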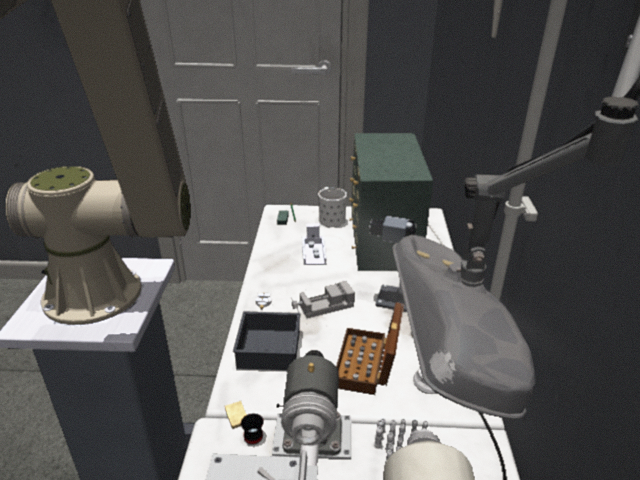

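Top view: the housing is at (260,246) with its lug to the left, so the mouth points towards −y. The bin is at (397,275), the inspection camera at (329,170), the holder at (338,287) and the brass piece at (460,291). The side view agrees. I'm setting out towards the housing and turning on the way.

jog_arm:
  moves:
    - {"slide":[310,-250,0],"angular":[0,0,-71],"fingers":0}
    - {"slide":[310,-250,0],"angular":[0,0,-71],"fingers":0}
    - {"slide":[310,-250,0],"angular":[0,0,-71],"fingers":0}
    - {"slide":[310,-250,0],"angular":[0,0,-71],"fingers":0}
    - {"slide":[310,-250,0],"angular":[0,0,-71],"fingers":0}
    - {"slide":[310,-250,0],"angular":[0,0,-71],"fingers":0}
    - {"slide":[310,-250,0],"angular":[0,0,-71],"fingers":0}
    - {"slide":[310,-250,0],"angular":[0,0,-71],"fingers":0}
    - {"slide":[310,-250,0],"angular":[0,0,-71],"fingers":0}
    - {"slide":[310,-250,0],"angular":[0,0,-71],"fingers":0}

```text
clock: 1.93
tcp_pos: [0.3778, -0.2419, 0.2426]
orientation: [0.0, 0.739, 0.674, 0.001]
wrist_force: [-0.1, -0.4, 0.5]
finger_gap: 0.0853
grip_force: 0.0
```

```bash
cat > w.py <<'E'
import sys
from h import *
Z={"housing":0,"housing_lug":.048,"housing_mouth":.011,"slug_a_center":.012,"focus":.19}
s=get_state();p=read_camera("wrist");T=wfc(p,s)
cv2.imwrite(f"pics/{sys.argv[1]}.png",p["color"][:,:,::-1])
print(s["clock"],s["tcp_pos"],R.from_quat(s["orientation"],scalar_first=True).as_matrix().round(3).tolist(),s["joint_pos"].round(2))
print(np.round(p["tool_from_camera"],3).tolist(),p["fovy"],T[:3,3].round(3))
for n in sys.argv[2:]:
    for x in tip_of(n,p)[:3]: print(n,np.round(x["point"]),round(x["p"],2),atz(p,x["point"],T,Z.get(n,0)).round(4))
E
python3 w.py w1 scrap_bin camera movement_holder
```

```text
1.9333 [ 0.37783715 -0.24194301  0.24263677] [[0.091, 0.996, 0.001], [0.996, -0.091, 0.0], [0.001, 0.001, -1.0]] [-0.75  0.07 -0.26  1.25  0.    0.91]
[[-0.001, -0.955, -0.296, 0.075], [1.0, -0.0, -0.001, -0.001], [0.001, -0.296, 0.955, -0.132], [0.0, 0.0, 0.0, 1.0]] 71.32190220507069 [ 0.383 -0.167  0.375]
scrap_bin [374. 132.] 0.8 [ 0.442  -0.1661  0.    ]
movement_holder [377. 133.] 0.65 [ 0.4455 -0.1671  0.    ]
```

jog_arm:
  moves:
    - {"slide":[340,15,-60],"angular":[0,0,-100]}
    - {"slide":[340,15,-60],"angular":[0,0,-100]}
    - {"slide":[340,15,-60],"angular":[0,0,-100]}
    - {"slide":[340,15,-60],"angular":[0,0,-100]}
    - {"slide":[340,15,-60],"angular":[0,0,-100]}
    - {"slide":[340,15,-60],"angular":[0,0,-100]}
    - {"slide":[340,15,-60],"angular":[0,0,-100]}
    - {"slide":[340,15,-60],"angular":[0,0,-100]}
    - {"slide":[340,15,-60],"angular":[0,0,-100]}
    - {"slide":[340,15,-60],"angular":[0,0,-100]}

```text
schema error: expected keys fingers, slide, angular
```

```bash
python3 w.py w2 housing housing_lug housing_mouth camera slug_a_center movement_holder
```

```text
2.1333 [ 0.37672469 -0.24465605  0.24242628] [[0.099, 0.995, 0.0], [0.995, -0.099, -0.001], [-0.001, 0.0, -1.0]] [-0.75  0.07 -0.26  1.24 -0.    0.91]
[[-0.001, -0.955, -0.296, 0.075], [1.0, -0.0, -0.001, -0.001], [0.001, -0.296, 0.955, -0.132], [0.0, 0.0, 0.0, 1.0]] 71.32190220507069 [ 0.383 -0.17   0.375]
```

View pics/w2.png

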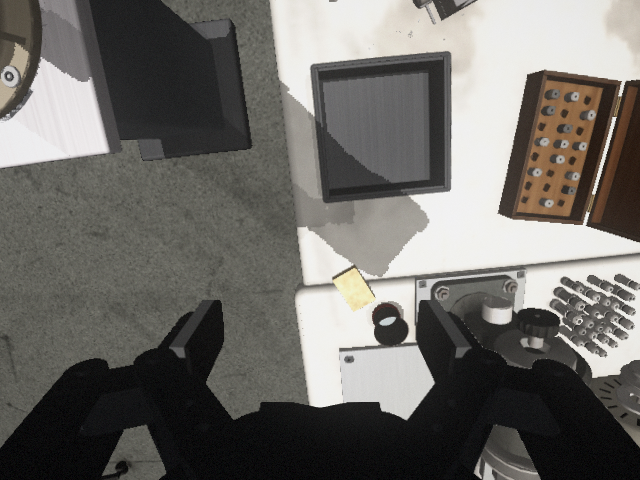

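The move was refused because every row needs a fingers value. The picture is from the old pose but useful: it shows the bin's outer rim corners at about (312,65), (450,52), (451,190) and (323,202).

jog_arm:
  moves:
    - {"slide":[340,15,-60],"angular":[0,0,-100],"fingers":0}
    - {"slide":[340,15,-60],"angular":[0,0,-100],"fingers":0}
    - {"slide":[340,15,-60],"angular":[0,0,-100],"fingers":0}
    - {"slide":[340,15,-60],"angular":[0,0,-100],"fingers":0}
    - {"slide":[340,15,-60],"angular":[0,0,-100],"fingers":0}
    - {"slide":[340,15,-60],"angular":[0,0,-100],"fingers":0}
    - {"slide":[340,15,-60],"angular":[0,0,-100],"fingers":0}
    - {"slide":[340,15,-60],"angular":[0,0,-100],"fingers":0}
    - {"slide":[340,15,-60],"angular":[0,0,-100],"fingers":0}
    - {"slide":[340,15,-60],"angular":[0,0,-100],"fingers":0}

```text
clock: 3.32
tcp_pos: [0.4258, 0.0944, 0.303]
orientation: [0.001, 0.204, 0.979, 0.001]
wrist_force: [-0.2, -0.3, -0.0]
finger_gap: 0.0851
grip_force: 0.0
```

```bash
python3 w.py w3 housing housing_lug housing_mouth camera slug_a_center movement_holder
python3 - <<'E'
from h import *
p=read_camera("wrist")
T=np.eye(4);T[:3,:3]=[[0.099,0.995,0],[0.995,-0.099,-0.001],[-0.001,0,-1]];T[:3,3]=[.3767,-.2447,.2424]
T=T@np.array(p["tool_from_camera"])
c=[atz(p,u,T,.05) for u in [(312,65),(450,52),(451,190),(323,202)]]
print(np.round(c,3),np.mean(c,0))
E
```

```text
3.3167 [0.4257731  0.09437564 0.30298665] [[-0.917, 0.399, 0.002], [0.399, 0.917, 0.001], [-0.001, 0.001, -1.0]] [ 0.03  0.03 -0.15  1.39  0.    0.44]
[[-0.001, -0.956, -0.295, 0.076], [1.0, -0.001, -0.0, -0.001], [-0.0, -0.295, 0.956, -0.132], [0.0, 0.0, 0.0, 1.0]] 71.32190220507069 [0.355 0.124 0.435]
housing [418. 227.] 0.82 [0.5137 0.2005 0.    ]
housing [240. 218.] 0.61 [ 0.4074 -0.0145  0.    ]
housing_lug [468. 218.] 0.66 [0.5109 0.2517 0.048 ]
housing_mouth [386. 247.] 0.7 [0.5192 0.1492 0.011 ]
slug_a_center [439. 218.] 0.5 [0.5091 0.2271 0.012 ]
movement_holder [238. 222.] 0.95 [ 0.411  -0.0199  0.    ]
[[ 0.383 -0.105  0.05 ]
 [ 0.506 -0.106  0.05 ]
 [ 0.507 -0.229  0.05 ]
 [ 0.381 -0.229  0.05 ]] [ 0.4440082  -0.16735002  0.05      ]
```

View pics/w3.png

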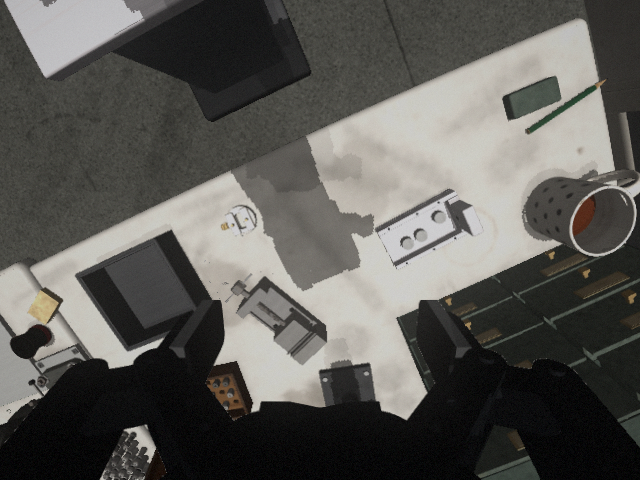

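The housing lies at (418,227), with its lug at (468,218) and its mouth at (386,247). That spans 103 mm, as it must. The camera foot's front edge runs from about (320,372) to (370,363). The holder and cabinet stand clear of the lug. I'm going above the lug.

jog_arm:
  moves:
    - {"slide":[-15,178,153],"angular":[0,0,-28],"fingers":0}
    - {"slide":[-15,178,153],"angular":[0,0,-28],"fingers":0}
    - {"slide":[-15,178,153],"angular":[0,0,-28],"fingers":0}
    - {"slide":[-15,178,153],"angular":[0,0,-28],"fingers":0}
    - {"slide":[-15,178,153],"angular":[0,0,-28],"fingers":0}
    - {"slide":[-15,178,153],"angular":[0,0,-28],"fingers":0}
    - {"slide":[-15,178,153],"angular":[0,0,-28],"fingers":0}
    - {"slide":[-15,178,153],"angular":[0,0,-28],"fingers":0}

```text
clock: 4.38
tcp_pos: [0.5108, 0.2478, 0.1475]
orientation: [-0.002, -0.034, 0.999, -0.001]
wrist_force: [0.6, 1.0, 0.6]
finger_gap: 0.0854
grip_force: 0.0
```

```bash
python3 w.py w4 housing housing_lug housing_mouth slug_a_center
python3 - <<'E'
from h import *
p=read_camera("wrist")
T=np.eye(4);T[:3,:3]=[[-0.917,0.399,0.002],[0.399,0.917,0.001],[-0.001,0.001,-1]];T[:3,3]=[.4258,.0944,.303]
T=T@np.array(p["tool_from_camera"])
a,b=[atz(p,u,T,.008) for u in [(320,372),(370,363)]]
print(a,b,np.degrees(np.arctan2(*(b-a)[:2])),atz(p,(400,318),T,0))
E
```

```text
4.3833 [0.51078672 0.24779738 0.14749606] [[-0.998, -0.068, -0.004], [-0.068, 0.998, -0.001], [0.004, -0.001, -1.0]] [ 0.31  0.35 -0.14  1.08 -0.    0.24]
[[-0.001, -0.956, -0.295, 0.077], [1.0, -0.001, 0.0, -0.0], [-0.001, -0.295, 0.956, -0.132], [0.0, 0.0, 0.0, 1.0]] 71.32190220507069 [0.435 0.243 0.28 ]
housing [266. 232.] 0.94 [0.5151 0.201  0.    ]
housing_lug [327. 249.] 0.73 [0.5114 0.253  0.048 ]
housing_mouth [202. 238.] 0.97 [0.5209 0.1484 0.011 ]
slug_a_center [295. 231.] 0.53 [0.509  0.2266 0.012 ]
[ 0.67060227 -0.01147726  0.008     ] [0.68617311 0.0648423  0.008     ] 11.531316484867126 [0.63608368 0.1325587  0.        ]
```

View pics/w4.png

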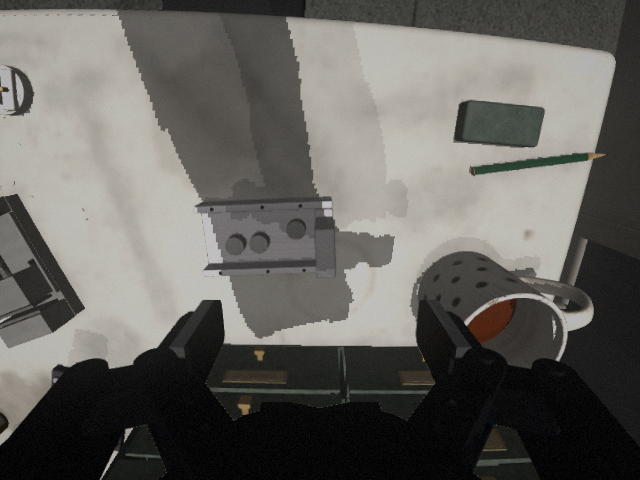

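The picture shows the lug at about (326,247) between the fingers, and three slugs at (235,244), (259,242) and (296,229). The mug is clear of the right finger. I'm descending.

jog_arm:
  moves:
    - {"slide":[0,4,30],"angular":[0,0,-1],"fingers":0}
    - {"slide":[0,4,60],"angular":[0,0,-1],"fingers":0}
    - {"slide":[0,4,80],"angular":[0,0,-1],"fingers":0}
    - {"slide":[0,4,80],"angular":[0,0,-1],"fingers":0}
    - {"slide":[0,4,80],"angular":[0,0,-1],"fingers":0}

```text
clock: 5.1
tcp_pos: [0.5106, 0.2514, 0.0693]
orientation: [-0.001, -0.042, 0.999, -0.0]
wrist_force: [-0.2, -0.5, 0.8]
finger_gap: 0.085
grip_force: 0.0
```

```bash
python3 w.py w5 housing_lug housing_mouth | grep -v '^\[\['
```

```text
5.1 [0.51061447 0.25135652 0.06930282] [[-0.996, -0.085, -0.001], [-0.085, 0.996, -0.001], [0.002, -0.0, -1.0]] [ 0.32  0.41 -0.25  0.91 -0.    0.23]
housing_lug [322. 297.] 0.73 [0.5108 0.252  0.048 ]
housing_mouth [154. 272.] 0.88 [0.5217 0.1487 0.011 ]
```

Well centred. I'm lowering 28 mm and closing.

jog_arm:
  moves:
    - {"slide":[0,0,15],"angular":[0,0,-1],"fingers":0}
    - {"slide":[0,0,28],"angular":[0,0,-1],"fingers":0}
    - {"slide":[0,0,28],"angular":[0,0,-1],"fingers":0.3}
    - {"slide":[0,0,28],"angular":[0,0,-1],"fingers":0.6}
    - {"slide":[0,0,28],"angular":[0,0,-1],"fingers":0.75}
    - {"slide":[0,0,28],"angular":[0,0,-1],"fingers":1}
    - {"slide":[0,0,28],"angular":[0,0,-1],"fingers":1}
    - {"slide":[0,0,28],"angular":[0,0,-1],"fingers":1}
    - {"slide":[0,0,28],"angular":[0,0,-1],"fingers":1}
    - {"slide":[0,0,28],"angular":[0,0,-1],"fingers":1}
  squeeze: 70

```text
clock: 6.08
tcp_pos: [0.512, 0.252, 0.0422]
orientation: [0.001, -0.051, 0.999, -0.0]
wrist_force: [-0.7, -1.4, 7.0]
finger_gap: 0.0134
grip_force: 69.4
```

jog_arm:
  moves:
    - {"slide":[0,0,-5],"angular":[0,0,0],"fingers":1}
    - {"slide":[0,0,-15],"angular":[0,0,0],"fingers":1}
    - {"slide":[0,0,-30],"angular":[0,0,0],"fingers":1}
    - {"slide":[0,0,-48],"angular":[0,0,0],"fingers":1}
    - {"slide":[0,0,-68],"angular":[0,0,0],"fingers":1}
    - {"slide":[0,0,-88],"angular":[0,0,0],"fingers":1}
    - {"slide":[0,0,-106],"angular":[0,0,0],"fingers":1}
    - {"slide":[0,0,-120],"angular":[0,0,0],"fingers":1}
    - {"slide":[0,0,-128],"angular":[0,0,0],"fingers":1}
    - {"slide":[0,0,-130],"angular":[0,0,0],"fingers":1}

```text
clock: 6.92
tcp_pos: [0.5119, 0.2524, 0.1731]
orientation: [0.001, -0.052, 0.999, 0.0]
wrist_force: [-0.2, 0.8, -1.9]
finger_gap: 0.0131
grip_force: 68.3
```

```bash
python3 w.py w6 housing_lug housing_mouth slug_a_center| grep -v '^\[\['; python3 - <<'E'
from h import *
p=read_camera("wrist")
for n in ["housing_lug","housing_mouth","slug_a_center","camera"]: print(n,[(np.round(x["point"]),round(x["p"],2)) for x in tip_of(n,p)])
E
```

```text
6.9167 [0.51191448 0.25237265 0.17307976] [[-0.995, -0.103, 0.002], [-0.103, 0.995, 0.001], [-0.002, 0.001, -1.0]] [ 0.32  0.33 -0.1   1.14  0.    0.21]
housing_lug [321. 322.] 0.87 [0.589  0.2613 0.048 ]
housing_mouth [129. 286.] 0.76 [0.592  0.0722 0.011 ]
slug_a_center [276. 278.] 0.77 [0.5667 0.2157 0.012 ]
housing_lug [(array([320., 322.]), 0.78), (array([131., 286.]), 0.66)]
housing_mouth [(array([130., 284.]), 0.8)]
slug_a_center [(array([275., 276.]), 0.74)]
camera [(array([ 96., 369.]), 0.92)]
```

View pics/w6.png

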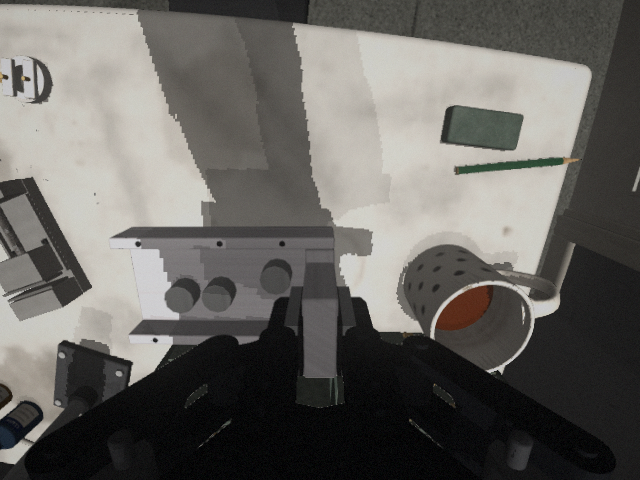

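The housing hangs level with all three slugs inside, at (181,295), (218,295) and (275,277). The camera foot is at about (93,373). I'm carrying it towards the bin, slowing down gently.

jog_arm:
  moves:
    - {"slide":[3,-7.5,0],"angular":[0,0,0],"fingers":1}
    - {"slide":[9,-22,0],"angular":[0,0,0],"fingers":1}
    - {"slide":[18,-46.5,0],"angular":[0,0,0],"fingers":1}
    - {"slide":[30,-78,0],"angular":[0,0,0],"fingers":1}
    - {"slide":[45,-115,0],"angular":[0,0,0],"fingers":1}
    - {"slide":[59,-152,0],"angular":[0,0,0],"fingers":1}
    - {"slide":[72,-186,0],"angular":[0,0,0],"fingers":1}
    - {"slide":[83,-214,0],"angular":[0,0,0],"fingers":1}
    - {"slide":[92,-237,0],"angular":[0,0,0],"fingers":1}
    - {"slide":[98.5,-253,0],"angular":[0,0,0],"fingers":1}

```text
clock: 8.2
tcp_pos: [0.438, -0.0121, 0.1713]
orientation: [-0.0, -0.05, 0.999, -0.0]
wrist_force: [0.3, 0.5, -4.1]
finger_gap: 0.0131
grip_force: 68.6
```

jog_arm:
  moves:
    - {"slide":[5,-13,0],"angular":[0,0,0],"fingers":1}
    - {"slide":[8,-20,0],"angular":[0,0,0],"fingers":1}
    - {"slide":[9.5,-24,0],"angular":[0,0,0],"fingers":1}
    - {"slide":[9.5,-24,0],"angular":[0,0,0],"fingers":1}
    - {"slide":[9.5,-24,0],"angular":[0,0,0],"fingers":1}

```text
clock: 8.62
tcp_pos: [0.4324, -0.0344, 0.1713]
orientation: [0.0, -0.051, 0.999, 0.0]
wrist_force: [0.1, -0.5, -2.7]
finger_gap: 0.013
grip_force: 68.6
```

```bash
python3 w.py w7 housing_lug housing_mouth slug_a_center camera| grep -v '^\[\['; python3 - <<'E'
from h import *
p=read_camera("wrist")
T=np.eye(4);T[:3,:3]=[[-.995,-.103,.002],[-.103,.995,.001],[-.002,.001,-1]];T[:3,3]=[.5119,.2524,.1731]
T=T@np.array(p["tool_from_camera"])
for u in [(57,341),(131,358),(127,390),(96,369)]: print(atz(p,u,T,.008).round(3))
E
```

```text
8.6167 [ 0.43236858 -0.03435045  0.171285  ] [[-0.995, -0.103, 0.0], [-0.103, 0.995, 0.0], [-0.0, 0.0, -1.0]] [-0.26  0.08 -0.43  1.07  0.   -0.37]
housing_lug [320. 321.] 0.82 [ 0.5072 -0.027   0.048 ]
housing_mouth [131. 285.] 0.62 [ 0.5098 -0.2113  0.011 ]
housing_mouth [218. 290.] 0.58 [ 0.5048 -0.1256  0.011 ]
housing_mouth [185. 295.] 0.56 [ 0.514  -0.1576  0.011 ]
slug_a_center [281. 279.] 0.74 [ 0.4867 -0.0659  0.012 ]
[ 0.668 -0.016  0.008]
[0.679 0.066 0.008]
[0.723 0.057 0.008]
[0.699 0.024 0.008]
```

View pics/w7.png

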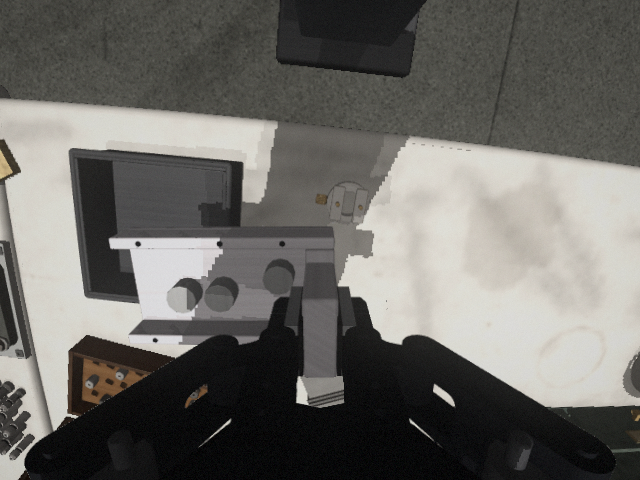

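The slugs are still in place and the mouth end overhangs the bin. I'm tipping to 30°.

jog_arm:
  moves:
    - {"slide":[0,-5,0],"angular":[-6,0,0],"fingers":1}
    - {"slide":[0,-12,0],"angular":[-12,0,0],"fingers":1}
    - {"slide":[0,-20,0],"angular":[-18,0,0],"fingers":1}
    - {"slide":[0,-28,2],"angular":[-24,0,0],"fingers":1}
    - {"slide":[0,-35,3],"angular":[-30,0,0],"fingers":1}
    - {"slide":[0,-35,3],"angular":[-30,0,0],"fingers":1}
    - {"slide":[0,-35,3],"angular":[-30,0,0],"fingers":1}
    - {"slide":[0,-35,3],"angular":[-30,0,0],"fingers":1}
    - {"slide":[0,-35,3],"angular":[-30,0,0],"fingers":1}
    - {"slide":[0,-35,3],"angular":[-30,0,0],"fingers":1}

```text
clock: 9.75
tcp_pos: [0.436, -0.0684, 0.1692]
orientation: [-0.013, -0.051, 0.965, 0.257]
wrist_force: [0.1, -0.1, -2.1]
finger_gap: 0.013
grip_force: 69.6
```

```bash
python3 w.py w8 slug_a_center housing_mouth| grep -v '^\[\['
```

```text
9.75 [ 0.43597981 -0.06835275  0.16924404] [[-0.994, -0.092, -0.051], [-0.105, 0.862, 0.495], [-0.002, 0.498, -0.867]] [-0.6   0.32 -0.24  1.36  0.39 -0.78]
slug_a_center [ 15. 229.] 0.85 [ 0.4273 -0.2087  0.012 ]
housing_mouth [130. 283.] 0.63 [ 0.4726 -0.142   0.011 ]
```

View pics/w8.png

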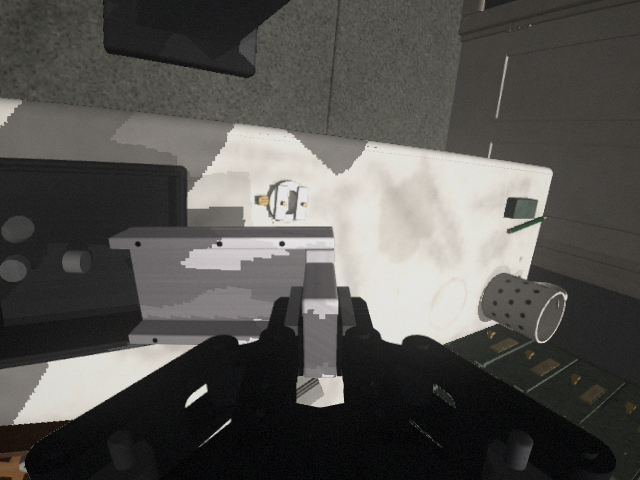

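All three slugs lie in the bin, at (17,229), (13,268) and (76,261). I'm levelling and backing off, then measuring the inspection camera's yaw.

jog_arm:
  moves:
    - {"slide":[5,12,-20],"angular":[0,0,0],"fingers":1}
    - {"slide":[10,30,-20],"angular":[6,0,0],"fingers":1}
    - {"slide":[16,50,-17],"angular":[12,0,0],"fingers":1}
    - {"slide":[22,68,-13],"angular":[18,0,0],"fingers":1}
    - {"slide":[27,80,-10],"angular":[24,0,0],"fingers":1}
    - {"slide":[29,87,-9],"angular":[30,0,0],"fingers":1}
    - {"slide":[29,87,-9],"angular":[30,0,0],"fingers":1}
    - {"slide":[29,87,-9],"angular":[30,0,0],"fingers":1}

```text
clock: 10.57
tcp_pos: [0.3991, 0.0004, 0.2205]
orientation: [0.001, -0.054, 0.999, 0.0]
wrist_force: [0.4, -0.0, -2.0]
finger_gap: 0.0133
grip_force: 70.1
```

```bash
python3 - <<'E'
from h import *
a=cv2.imread("pics/top0.png")[135:205,295:365]; b=cv2.imread("pics/w3.png")[340:420,290:410]
s=get_state();print(s["tcp_pos"],R.from_quat(s["orientation"],scalar_first=True).as_matrix().round(3).tolist())
p=read_camera("wrist");T=wfc(p,s);cv2.imwrite("pics/w9.png",p["color"][:,:,::-1])
for x in tip_of("camera",p): print(np.round(x["point"]),x["p"],atz(p,x["point"],T,0))
c=cv2.imread("pics/w6.png")[320:420,30:150]
f=lambda i,k:cv2.resize(i,None,fx=k,fy=k,interpolation=cv2.INTER_CUBIC)
o=np.zeros((560,790,3),np.uint8)
for i,k,(r,q) in [(a,5,(0,0)),(b,3,(0,400)),(c,3,(255,400))]:
    g=f(i,k); o[r:r+g.shape[0],q:q+g.shape[1]]=g[:560-r,:790-q]
cv2.imwrite("pics/c.png",o)
E
```

```text
[0.39912888 0.00041454 0.22050386] [[-0.994, -0.108, 0.002], [-0.108, 0.994, 0.001], [-0.002, 0.0, -1.0]]
```

View pics/c.png

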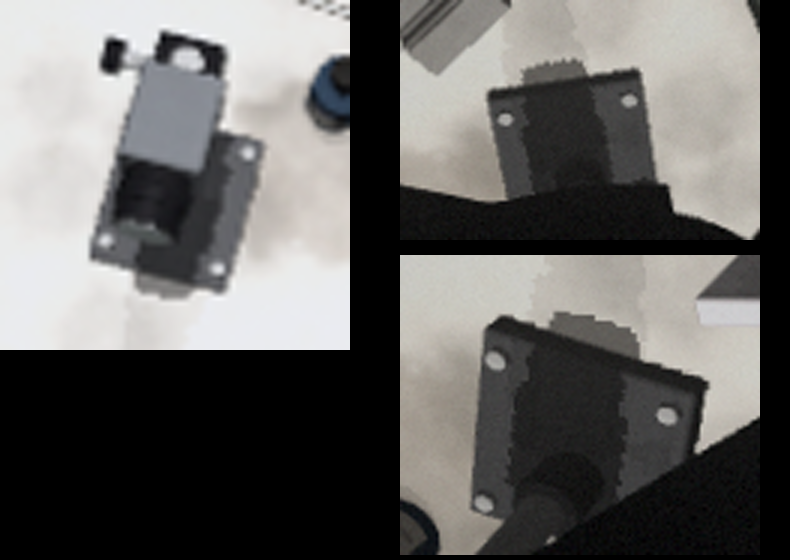

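The crops show the foot and its screws sharply. Top view: front edge (313.4,186.6)–(339.4,193). w3 screws: (325,379.3) and (366.3,373.3). w6 screws: (61.7,355), (119,373.3) and (58,402.7).

```bash
python3 - <<'E'
from h import *
top=read_camera("top");p=read_camera("wrist");tt=wfc(top)
def TT(M,t):
    T=np.eye(4);T[:3,:3]=M;T[:3,3]=t;return T@np.array(p["tool_from_camera"])
T3=TT([[-.917,.399,.002],[.399,.917,.001],[-.001,.001,-1]],[.4258,.0944,.303])
T6=TT([[-.995,-.103,.002],[-.103,.995,.001],[-.002,.001,-1]],[.5119,.2524,.1731])
an=lambda v:np.degrees(np.arctan2(v[1],v[0])).round(1)
def show(l,p,T,a,b,z,off):
    A,B=atz(p,a,T,z),atz(p,b,T,z);print(l,A.round(3)[:2],B.round(3)[:2],np.linalg.norm(B-A).round(3),an(B-A)+off)
for z in(.004,.012): show("top front",top,tt,(339.4,193),(313.4,186.6),z,-90)
show("top right",top,tt,(339.4,193),(348,163),.01,0)
show("boxL",top,tt,(318.6,166),(323.6,149),.212,0)
show("boxR",top,tt,(336.6,169),(340,150.6),.212,0)
show("w3 screws",p,T3,(325,379.3),(366.3,373.3),.01,-90)
show("w6 screws",p,T6,(61.7,355),(119,373.3),.01,-90)
show("w6 side",p,T6,(61.7,355),(58,402.7),.01,0)
E
```

```text
top front [ 0.672 -0.014] [0.689 0.059] 0.075 -13.0
top front [ 0.67  -0.014] [0.687 0.059] 0.075 -13.0
top right [ 0.67  -0.014] [ 0.758 -0.037] 0.09 -14.7
boxL [0.685 0.042] [0.728 0.031] 0.044 -14.5
boxR [ 0.678 -0.001] [ 0.724 -0.008] 0.047 -9.1
w3 screws [ 0.685 -0.009] [0.7   0.053] 0.064 -13.799999999999997
w6 screws [ 0.684 -0.012] [0.7   0.051] 0.065 -13.599999999999994
w6 side [ 0.684 -0.012] [ 0.753 -0.028] 0.071 -13.3
```

Foot, screws and body all agree on a yaw of about −13.5°. I'm turning the housing, stopping 40 mm short of the focus.

jog_arm:
  moves:
    - {"slide":[-4,8,0],"angular":[0,0,-7],"fingers":1}
    - {"slide":[-8,16,0],"angular":[0,0,-14],"fingers":1}
    - {"slide":[-13,24,0],"angular":[0,0,-21],"fingers":1}
    - {"slide":[-17,32,0],"angular":[0,0,-28],"fingers":1}
    - {"slide":[-21,40,0],"angular":[0,0,-35],"fingers":1}
    - {"slide":[-25,48,0],"angular":[0,0,-42],"fingers":1}
    - {"slide":[-29,56,0],"angular":[0,0,-49],"fingers":1}
    - {"slide":[-34,64,0],"angular":[0,0,-56],"fingers":1}
    - {"slide":[-38,72,0],"angular":[0,0,-63],"fingers":1}
    - {"slide":[-42,80,0],"angular":[0,0,-70],"fingers":1}

```text
clock: 11.6
tcp_pos: [0.4339, 0.0808, 0.2187]
orientation: [-0.001, -0.616, 0.788, 0.001]
wrist_force: [-0.3, -0.3, -2.8]
finger_gap: 0.0133
grip_force: 70.1
```

```bash
python3 - <<'E'
from h import *
s=get_state();print(s["clock"],s["tcp_pos"],R.from_quat(s["orientation"],scalar_first=True).as_matrix().round(3).tolist())
top=read_camera("top");side=read_camera("side")
print("lensfront",atz(top,(324,181.4),wfc(top),.185))
P={}
for n in ["housing_mouth","housing_lug","housing","camera"]:
    r=[]
    for q in (top,side):
        t=tip_of(n,q); print(n,[(np.round(x["point"]),round(x["p"],2)) for x in t[:2]])
        if t: r.append(ray(q,t[0]["point"],wfc(q)))
    if len(r)==2: print(n,*tri(r))
a=top["color"][120:240,270:390,::-1];b=side["color"][180:330,290:430,::-1]
cv2.imwrite("pics/d.png",np.hstack([cv2.resize(a,(400,400),interpolation=2),cv2.resize(b,(373,400),interpolation=2)]))
E
```

```text
11.6 [0.43392412 0.08084605 0.2187254 ] [[-0.241, -0.971, -0.002], [-0.971, 0.241, 0.0], [0.0, 0.002, -1.0]]
lensfront [0.65468074 0.02855054 0.185     ]
housing_mouth [(array([311., 231.]), 0.4)]
housing_mouth [(array([318., 219.]), 0.86)]
housing_mouth [0.53325829 0.05667689 0.18875035] [np.float64(0.0017075363849495414), np.float64(0.001707536384949965)]
housing_lug [(array([312., 231.]), 0.72)]
housing_lug [(array([273., 203.]), 0.58)]
housing_lug [0.47950736 0.04363458 0.24639902] [np.float64(0.04266256906345595), np.float64(0.042662569063455884)]
housing []
housing [(array([293., 223.]), 0.79)]
camera [(array([330., 184.]), 0.95)]
camera [(array([386., 297.]), 0.56)]
camera [0.69720589 0.01218212 0.00540629] [np.float64(0.0008305578063605038), np.float64(0.000830557806360448)]
```

View pics/d.png

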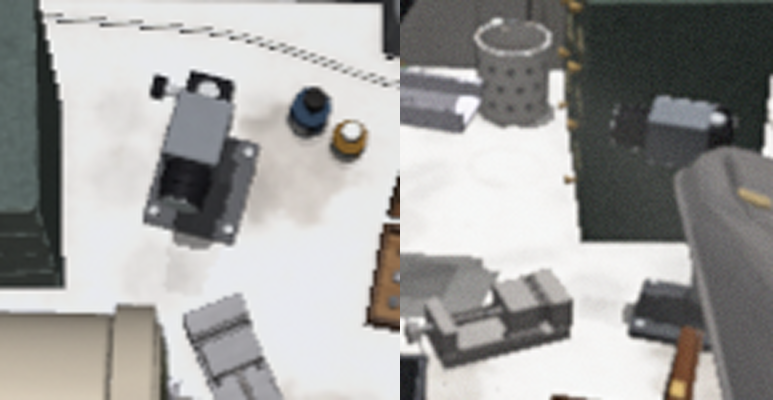

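The housing mouth triangulates to (0.533, 0.057, 0.189), agreeing with the tool pose to 2 mm. The lens front sits at about (0.65, 0.03), as predicted. I'm making the final 39 mm approach.

jog_arm:
  moves:
    - {"slide":[-1,-8,-1],"angular":[0,0,0],"fingers":1}
    - {"slide":[-2,-18,-2],"angular":[0,0,0],"fingers":1}
    - {"slide":[-3,-28,-2],"angular":[0,0,0],"fingers":1}
    - {"slide":[-4,-35,-2],"angular":[0,0,0],"fingers":1}
    - {"slide":[-4,-39,-2],"angular":[0,0,0],"fingers":1}
    - {"slide":[-4,-39,-2],"angular":[0,0,0],"fingers":1}
    - {"slide":[-4,-39,-2],"angular":[0,0,0],"fingers":1}
    - {"slide":[-4,-39,-2],"angular":[0,0,0],"fingers":1}
    - {"slide":[-4,-39,-2],"angular":[0,0,0],"fingers":1}
    - {"slide":[-4,-39,-2],"angular":[0,0,0],"fingers":1}

```text
clock: 12.93
tcp_pos: [0.4718, 0.0764, 0.2216]
orientation: [-0.0, -0.615, 0.788, 0.0]
wrist_force: [0.1, -0.5, -2.5]
finger_gap: 0.013
grip_force: 70.0
```

```bash
python3 - <<'E'
from h import *
s=get_state();M=R.from_quat(s["orientation"],scalar_first=True).as_matrix()
m=s["tcp_pos"]+M@[0,-.103,.031]; print(s["clock"],s["tcp_pos"],M.round(3).tolist(),"mouth",m.round(4),"qvel",np.abs(s["qvel"]).max())
side=read_camera("side");top=read_camera("top")
a,b=tip_of("housing_mouth",top),tip_of("housing_mouth",side);print(a[:1],b[:1])
if a and b: print(*tri([ray(top,a[0]["point"],wfc(top)),ray(side,b[0]["point"],wfc(side))]))
print("lens front",*tri([ray(top,(324,181.4),wfc(top)),ray(side,(369.6,226.9),wfc(side))]))
E
```

```text
12.9333 [0.47176282 0.07643353 0.22156266] [[-0.243, -0.97, -0.0], [-0.97, 0.243, -0.0], [0.0, 0.0, -1.0]] mouth [0.5717 0.0514 0.1905] qvel 0.001913992410115996
[] [{'point': [334.8, 218.7], 'p': 0.94}]
lens front [0.65294209 0.02844832 0.18844704] [np.float64(0.0007663937462910183), np.float64(0.0007663937462909196)]
```

```bash
python3 -c "
from workcell import *
print(hand_in())"
```

```text
the job is handed in; nothing more can be done
None
```

The job is handed in, with no verdict returned: all three slugs were seen in the bin, and the housing is held level, facing the lens, its mouth about 5 mm from the focus by my measurements.

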